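# Clear, test and hold open the gauge box lid

## Robot

A 6-joint arm with a two-finger parallel gripper is mounted at the origin on the work surface. World frame = base frame: x ahead of the robot, y to its left, z up, the work surface at z = 0. Lengths are in mm, angles in rad, forces in N, time in s.
With the tool pointing down it reaches from about 300 to 875 mm from the base axis. Payload 6.4 kg.
Tool frame: the origin (TCP) lies on the mounting face of the last link; the fingertips stand 173 mm ahead of it and the grasp point (between the pads) lies 155 mm ahead of it (env.grip_depth is the distance from the TCP to the grasp point, in mm); z points along the fingers, y is the line along which they close (so a half turn about z gives the same grasp; the last joint's range is limited). The gripper opens to 85 mm and grips with 20 to 120 N. Pads are 22 mm wide; open, the fingers measure 114 mm over their backs; the gripper's body (76 mm by 85 mm) begins 54 mm behind the grasp point. The pads swing forward as they close: fully open they stand 13 mm farther back than shut.
Start: joints at [-1.349, 0.181, 1.607, -0, 1.354, -0.206], TCP at [238.568, -523.19, 404.688] pointing down, gripper open.
Joint ranges: [-2.99, 2.99], [-0.89, 2.07], [0.3, 2.58], [-1.14, 4.28], [0, 2.63], [-3.12, 3.12]. Speed limits (rad/s): [2.57, 2.57, 3.01, 3.14, 3.14, 3.14].

## Interface

Orientations are given as a unit quaternion [w, x, y, z].
In Python, from bench import telemetry, snapshot, env, find_in, silhouettes, tip_of gives the robot as it stands.
- The arm moves only by the tool arm_command, never from a script. Its argument "steps" is a list of rows, each a list of 3 entries, a list of its own where there are three numbers: the shift along the tool's x, y, z in m, then the turn, a rotation vector about the tool's x, y, z in degrees, then the opening, from 0 (shut) to 1 (fully open). A call has 1 to 12 rows; each row is the pose to reach, as a shift and turn from the pose commanded when the call began, along the tool's axes at that moment; what a row does not reach only later rows make up. A row lasts 1/12 s, in which the tool goes at most 41.7 mm and 7.16 degrees, less where a joint would pass 70% of its speed; a pose out of reach is approached as far as the arm can. A call with a gripper value outside its range is refused whole. The fingers move at their own pace and stop on an object; "squeeze" is the grip in N (left out, the last holds). Time passes only in rows, so rows that repeat a pose let the fingers close. It gives the time, the measured TCP pose, the force and the opening at its end, in the units of the state.
- telemetry.get_obs(): the state, without advancing time (a new reading comes with each control period).
- snapshot(name): name is "side" or "top" or "wrist"; returns a dict with "frame" (420x560x3 uint8, blue, green, red), "depth" (420x560 float32, mm along the optical axis (not along the pixel's ray), 0 where there is no reading), "fx", "fy", "cx", "cy" (pixels), "R" (3x3) and "t" (3): a world point X has camera coordinates R X + t; the wrist camera has in their place "mount" (4x4, takes a point from camera to tool coordinates, whose origin is the TCP and whose axes are the flange's). Camera axes: x right, y down, z forward; pixel columns grow to the right and rows downward; lengths in mm; the calibration is good to about 2 mm. A picture is of the moment at which its call begins: read the wrist's pose just before it.
- env.job_done(): hands the job in, once; it reports no verdict.
Trained networks look in the newest picture that a camera, given by its name, has taken for a name from the list of things; names that differ only in an ending like _2 or _b are one class to them, and where a whole thing is asked for, a point or a joint stands for the part that bears it (a point fixed in the world has none). Each returns a list of dicts, best first, with "confidence" (0 to 1); they miss things now and then, are a little off and sometimes report something else, mostly with a low value. They report only what shows in the picture. A call takes as long as a camera call. They do not tell look-alikes from the thing itself.
- find_in(name, camera): "bbox" ([left, top, right, bottom] in pixels, round what is visible of it).
- silhouettes(name, camera): "mask" (420x560 bool, what is visible of it) and "bbox" ([left, top, right, bottom] in pixels, round what is visible of it).
- tip_of(name, camera): "xy" ([column, row] in pixels: a listed point, or the origin of a listed thing).
The state is a dict: "clock": time; "joint_pos": joint angles; "dq": joint speeds; "joint_torque": joint torques, N m; "tcp_pos": TCP position; "orientation": TCP orientation; "wrist_force": force on the tool from outside, world axes, zero at the start; "torque": the same for the moment, N m; "grip_width": opening from 0.0 (shut) to 1.0 (fully open).
Only numpy, scipy, OpenCV 4.12 (cv2) and the standard library are available. Lean on these libraries where they do the work, as an engineer would, in place of code of your own. Each camera call takes 0.05 s, during which the arm holds its last target. There are 200 camera calls.

## Task

Two fittings were left on the lid of the green gauge box: put the bronze bush in the yellow bin and the dark steel collar in the blue bin, leaving the mug, oil bottle and wrench where they are. Then tug the lid up by its bar handle to learn whether it is caught, before you touch the red latch knob; only one end of the knob's slot frees the lid, which end is not marked, so if the lid is caught slide the knob to the other end. Raise the lid to about 60 degrees and finish while holding it there, with the hand still, since it falls shut when let go.

Things in the scene. Friction and masses are not known exactly. Their poses are not given: they have to be found in the camera images.
- gauge_box: green painted steel box, fixed to the bench, 240 (x) x 260 (y) x 112 mm high; origin at the centre of its underside, z up, its front faces its own -x. The front 55 mm of its top is a fixed deck (top at z 112) with the latch; behind that lies the lid.
- lid_angle (a joint): angle of the lid, rad: 0 shut, grows as its front edge rises, stop at 1.25. The lid is a 184 x 260 x 8 mm green steel plate, 0.55 kg with its handle, hinged along the box's rear edge; shut, its top lies 120 mm above the bench. It turns freely, needs about 3 N at the handle and falls shut when let go. If caught it rises only about 0.05 rad (8 mm at the handle) and then stops dead; a pull of 15 to 20 N is enough to tell.
- lid: the lid; its origin lies on its hinge line, at the middle of its length, 112.5 mm above the bench; the line runs along the box's y
- lid_handle (a point): bar handle of the lid: round steel bar 12 mm in diameter and 110 mm long, along the box's y, on two posts 94 mm apart; this point is the middle of the bar, 40 mm above the lid's top, 150 mm in front of and 48 mm above the hinge line when shut. Can be pinched from above across the bar, which then turns between the fingers as the lid swings.
- latch (a joint): position of the red latch knob along its slot, m: -0.02 at the end towards the box's -y, +0.02 at the end towards its +y. It starts near its -0.02 end, slides with about 1.5 N and stays where it is left. At one end it holds the lid, at the other it frees it; which is which differs from start to start and is hidden inside. Slide it while the lid lies shut.
- latch_knob (a point): middle of the red latch knob's grip: upright round knob 20 mm in diameter, standing on the front deck from 2 to 42 mm above it, its axis 28 mm in front of the lid's front edge (lid top 8 mm above the deck); this point is 134 mm above the bench
- bin_bronze: yellow open bin for bronze, fixed, outside 180 (x) x 150 (y) x 55 mm high, walls and floor 4 mm; origin at the centre of its underside. Another bronze bush already stands in it, 50 mm from the middle towards the bin's +x; lay the new piece in the -x half.
- bin_steel: blue open bin for steel, same size; a steel collar already stands in it, 50 mm from the middle towards the bin's +x; lay the new piece in the -x half.
- bush: bronze flanged bush standing on the lid, 45 mm high: flange 48 mm in diameter and 9 mm thick below, neck 28 mm in diameter above; about 0.3 kg; origin at the centre of its underside
- bush_mid (a point): the bush's middle, on its axis, 22.5 mm above its underside
- collar: dark steel collar (short tube) standing on the lid, 38 mm outside and 22 mm inside diameter, 45 mm high, about 0.26 kg; origin at the centre of its underside
- collar_mid (a point): the collar's middle, on its axis, 22.5 mm above its underside
- mug: yellow mug, 80 mm wide, 90 mm high; leave alone; origin under its centre
- oil_can: white oil bottle with a red cap, 60 mm wide, 150 mm high; leave alone; origin under its centre
- wrench: steel wrench lying on the bench; leave alone
Things that resemble listed ones, but are neither listed nor needed, are in the scene too. What is shaped like the bush but pink or white is not meant.

How it is judged (in metres and radians):
On the way, in this order (a step that is already met when the one before it is completed fails the run):
1. the bush lies in the yellow bin and the collar in the blue bin (x of bush_mid in the frame of bin_bronze between -0.087 and 0.087 m and y of bush_mid in the frame of bin_bronze between -0.072 and 0.072 m and z of bush_mid in the frame of bin_bronze below 0.06 m and linear speed of each of bush, collar below 0.05 m/s and x of collar_mid in the frame of bin_steel between -0.087 and 0.087 m and y of collar_mid in the frame of bin_steel between -0.072 and 0.072 m and z of collar_mid in the frame of bin_steel below 0.06 m), for 0.2 s.
2. the lid has been tugged by the fingers while the latch knob still stands where it was (value of joint lid_angle between 0.012 and 0.3 rad and contact force between the fingers and lid above 0.5 N and distance of latch_knob from where it was at the start of the episode below 0.008 m), for 0.05 s.
3. the lid is raised past 45 degrees (value of joint lid_angle above 0.8 rad), for 0.1 s.
At the end, for the whole second after the job is handed in: bush at rest in the yellow bin, collar at rest in the blue bin, the lid still (under 0.1 rad/s) at 0.8 rad or more (up to its stop at 1.25), held by the fingers (more than 0.5 N) (all of step 1 and value of joint lid_angle above 0.8 rad and velocity of joint lid_angle between -0.1 and 0.1 rad/s and contact force between the fingers and lid above 0.5 N); the arm keeps its last pose, push and grip.
It fails at once if the mug, oil bottle or wrench is moved more than 40 mm (distance of any of mug, oil_can, wrench from where it was at the start of the episode above 0.04 m).
It also fails if it takes over 72 s, if anything falls off the work surface, if the arm or the gripper's body presses on something with over 40 N, if the wrist force passes 120 N, or if a joint passes its speed limit or range.

## Working session

There is one attempt and no reset: what is moved stays moved. The work goes in short steps, Python scripts to look and compute and a tool call to move; the robot and the scene stay as the last step left them, time stands still between calls to the robot, and variables do not carry over. Pictures are saved under pics/ and viewed, on a budget of 10 in all, crops included, one or two more only if the job needs it, and the job is handed in when it is done.

Besides the shell and the picture viewer there is one more tool, called after "Call:" as name(argument=value, ...) on one line, values as JSON. arm_command: Moves the arm, as the interface text tells. Its arguments: {"type":"object","properties":{"steps":{"type":"array","items":{"type":"array"}},"squeeze":{"type":"number"}},"required":["steps"]}

```bash
mkdir -p pics; ls
cat > h.py <<'E'
import numpy as np, cv2
from bench import telemetry, snapshot, env, find_in, silhouettes, tip_of
from scipy.spatial.transform import Rotation as Ro
def pose():
    o=telemetry.get_obs(); q=o["orientation"]; return np.array(o["tcp_pos"]),Ro.from_quat([q[1],q[2],q[3],q[0]]).as_matrix(),o
def snap(n):
    p,R,o=pose(); s=snapshot(n)
    if n=="wrist":
        M=np.array(s["mount"]); s["A"]=R@M[:3,:3]; s["b"]=R@M[:3,3]+p
    else:
        s["A"]=np.array(s["R"]).T; s["b"]=-s["A"]@np.array(s["t"])
    return s
def ray(s,u,v): return s["A"]@np.array([(u-s["cx"])/s["fx"],(v-s["cy"])/s["fy"],1.])
def at_z(s,u,v,z):
    d=ray(s,u,v); return s["b"]+d*(z-s["b"][2])/d[2]
def cloud(s,mask):
    v,u=np.nonzero(mask&(s["depth"]>0)); z=s["depth"][v,u]
    c=np.stack([(u-s["cx"])/s["fx"]*z,(v-s["cy"])/s["fy"]*z,z]); return (s["A"]@c).T+s["b"]
E
python3 - <<'E'
from h import *
ims=[]
for n in ("top","side"):
    s=snap(n); cv2.imwrite(f"pics/{n}0.png",s["frame"])
    for k in ["gauge_box","lid_handle","latch_knob","bush","collar","bin_bronze","bin_steel","mug","oil_can","wrench"]:
        for d in silhouettes(k,n)[:3]:
            if d["confidence"]<.3: continue
            c=cloud(s,d["mask"]); print(n,k,round(d["confidence"],2),np.round(d["bbox"]),np.round(np.median(c,0)) if len(c) else "",np.round(np.percentile(c,[2,98],axis=0)).tolist() if len(c) else "")
    for k in ["lid_handle","latch_knob","bush_mid","collar_mid","bin_bronze","bin_steel","gauge_box"]:
        print(n,k,[(round(d["confidence"],2),np.round(d["xy"]).tolist()) for d in tip_of(k,n)[:4]])
print(pose())
E
```

```text
pics
top gauge_box 0.86 [218. 151. 310. 241.] [565.  -1. 119.] [[455.0, -127.0, 72.0], [691.0, 121.0, 163.0]]
top lid_handle 0.6 [220. 155. 309. 218.] [595.  -2. 120.] [[513.0, -127.0, 115.0], [690.0, 123.0, 164.0]]
top bush 0.73 [267. 130. 280. 146.] [773. -37.  13.] [[757.0, -57.0, 4.0], [794.0, -13.0, 49.0]]
top bush 0.51 [314. 162. 328. 176.] [ 666. -196.   12.] [[649.0, -219.0, 3.0], [692.0, -178.0, 49.0]]
top bush 0.47 [315. 193. 328. 202.] [ 575. -188.   13.] [[557.0, -212.0, 5.0], [600.0, -172.0, 48.0]]
top collar 0.54 [231. 164. 245. 178.] [636.  74. 163.] [[618.0, 59.0, 123.0], [651.0, 91.0, 170.0]]
top bin_bronze 0.8 [132. 193. 188. 254.] [492. 338.   5.] [[410.0, 249.0, -1.0], [585.0, 404.0, 56.0]]
top bin_bronze 0.47 [149. 142. 180. 176.] [707. 326.  40.] [[664.0, 282.0, 0.0], [739.0, 358.0, 93.0]]
top bin_steel 0.91 [340. 196. 397. 255.] [ 475. -360.    5.] [[389.0, -430.0, -1.0], [569.0, -269.0, 56.0]]
top mug 0.94 [149. 144. 176. 174.] [709. 329.  43.] [[664.0, 282.0, 1.0], [740.0, 363.0, 93.0]]
top oil_can 0.83 [358. 149. 385. 170.] [ 679. -344.   98.] [[659.0, -408.
[... 2609 characters left out ...]
joint_pos': array([-1.34928542e+00,  1.80819465e-01,  1.60701033e+00, -6.89009333e-06,
        1.35377696e+00, -2.06309453e-01]), 'dq': array([ 2.67198437e-04,  5.60482085e-04,  8.30618220e-04, -7.33374570e-04,
        5.15614202e-05, -6.96885576e-04]), 'joint_torque': array([-2.77340669e-04, -4.44833493e+01, -3.51673043e+01, -3.83451770e-04,
        6.95079907e-04,  1.85789099e-05]), 'tcp_pos': array([ 238.57475154, -523.18852262,  404.67249968]), 'orientation': array([-7.02787155e-06,  9.77208167e-01,  2.12283299e-01, -3.41774810e-06]), 'wrist_force': array([ 0.05052842,  0.77589208, -0.78062805]), 'torque': array([-0.02110689,  0.03109746, -0.01122682]), 'grip_width': 1.0023391293188197})
```

Run:
```python
import cv2,numpy as np
a=cv2.imread("pics/top0.png")[120:300,120:440]; b=cv2.imread("pics/side0.png")[140:380,180:380]
a=cv2.resize(a,None,fx=2.4,fy=2.4,interpolation=cv2.INTER_CUBIC)
cv2.imwrite("pics/a.png",a)
cv2.imwrite("pics/b.png",cv2.resize(b,None,fx=2.5,fy=2.5,interpolation=cv2.INTER_CUBIC))
```

```text
(no output)
```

View pics/a.png

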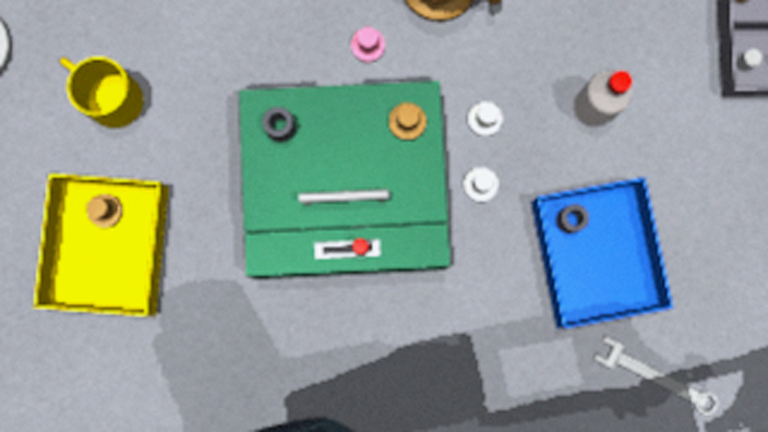

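View pics/b.png

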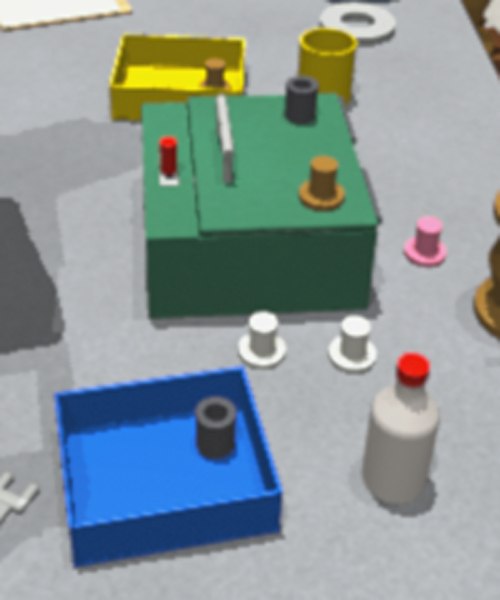

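The lid bush is the bronze one at top-view crop (407,121), full picture about (290,170), and side view (308,212). The look-alikes are two white ones at full (322,169) and (320,196), a pink one at (273,138), and the spare bronze in the yellow bin at (163,207). Only the bronze piece on the lid fits. The collar is at (236,171), on the lid as well. The latch knob is at (270,223), at the -y end of its slot. I'll go above the bush first and look closer.

Call:
arm_command(steps=[[[0.54,-0.225,0],[0,0,22.5],1],[[0.54,-0.225,0],[0,0,22.5],1],[[0.54,-0.225,0],[0,0,22.5],1],[[0.54,-0.225,0],[0,0,22.5],1],[[0.54,-0.225,0],[0,0,22.5],1],[[0.54,-0.225,0],[0,0,22.5],1],[[0.54,-0.225,0],[0,0,22.5],1],[[0.54,-0.225,0],[0,0,22.5],1],[[0.54,-0.225,0],[0,0,22.5],1],[[0.54,-0.225,0],[0,0,22.5],1],[[0.54,-0.225,0],[0,0,22.5],1],[[0.54,-0.225,0],[0,0,22.5],1]], squeeze=40)

```text
clock: 2.8
tcp_pos: [576.0, -159.0, 404.9]
orientation: [0.0, 1.0, 0.018, 0.0]
wrist_force: [-0.0, -0.4, 0.4]
grip_width: 1.0
```

Run:
```python
from h import *
s=snap("wrist"); cv2.imwrite("pics/w1.png",s["frame"]); np.savez("w1.npz",**{k:s[k] for k in("A","b","fx","fy","cx","cy","depth")})
for k in ["bush","collar"]:
    for d in silhouettes(k,"wrist")[:3]:
        c=cloud(s,d["mask"]);t=c[c[:,2]>155]; print(k,round(d["confidence"],2),np.round(d["bbox"]),len(t),np.round((t.min(0)+t.max(0))/2,1) if len(t) else "",np.round(t.mean(0),1) if len(t) else "")
for k,z in [("lid_handle",160.5),("latch_knob",134),("bush_mid",142.5),("collar_mid",142.5)]:
    for d in tip_of(k,"wrist")[:2]: print(k,round(d["confidence"],2),np.round(d["xy"]),np.round(at_z(s,*d["xy"],z),1))
print(pose()[0])
# bins from top by colour
s=snap("top"); h=cv2.cvtColor(s["frame"],cv2.COLOR_BGR2HSV)
for n,lo,hi,b in (("yellow",22,36,(120,185,185,262)),("blue",98,115,(330,185,405,262)),("green",60,85,(205,140,320,250))):
    m=(h[...,0]>=lo)&(h[...,0]<=hi)&(h[...,1]>110); q=np.zeros_like(m); q[b[1]:b[3],b[0]:b[2]]=1
    c=cloud(s,m&q); 
    if n!="green": c=c[(c[:,2]>-5)&(c[:,2]<65)]
    else: c=c[c[:,2]>105]
    print(n,cv2.minAreaRect(c[:,:2].astype(np.float32)))
```

```text
bush 0.86 [293. 144. 344. 190.] 0  
bush 0.61 [310.  35. 359.  94.] 0  
bush 0.56 [129.  57. 209. 135.] 2376 [645.2 -85.4 161.1] [645.5 -86.2 164.1]
lid_handle 0.7 [ 36. 259.] [546.2  -4.9 160.5]
lid_handle 0.38 [101. 320.] [502.7 -40.2 160.5]
latch_knob 0.9 [ 97. 320.] [484.4 -22.7 134. ]
bush_mid 0.81 [336.  64.] [ 666.6 -184.8  142.5]
bush_mid 0.65 [319. 170.] [ 604.5 -178.7  142.5]
[ 574.32123231 -161.8685205   404.59301638]
yellow ((501.71923828125, 333.5773620605469), (164.9281768798828, 188.457275390625), 85.4340591430664)
blue ((483.3187255859375, -358.43927001953125), (185.91714477539062, 170.1031494140625), 9.9185152053833)
green ((562.785888671875, -4.3480072021484375), (262.0084533691406, 256.23968505859375), 2.11458158493042)
```

View pics/w1.png

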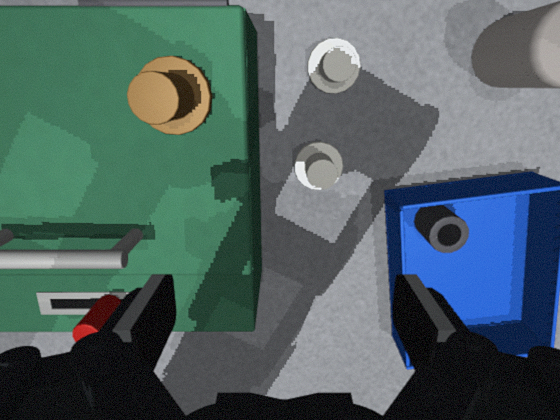

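The close view shows the bronze bush at pixel (165,95) on the lid, with the two white look-alikes on the bench at (335,65) and (318,168). The knob is at (97,318). I'll move above the bush, settle and check.

Call:
arm_command(steps=[[[0.03,-0.03,0.0],[0,0,0],1],[[0.06,-0.06,0.02],[0,0,0],1],[[0.072,-0.072,0.04],[0,0,0],1],[[0.072,-0.072,0.045],[0,0,0],1],[[0.072,-0.072,0.045],[0,0,0],1]])

```text
clock: 3.62
tcp_pos: [643.6, -86.5, 356.9]
orientation: [-0.001, 1.0, 0.018, -0.002]
wrist_force: [-0.4, -0.0, 0.4]
grip_width: 1.0
```

```bash
cat > look.py <<'E'
import sys
from h import *
n=sys.argv[1]; name,zt=sys.argv[2],float(sys.argv[3])
print(pose()[0]); s=snap("wrist"); cv2.imwrite(f"pics/{n}.png",s["frame"])
for d in silhouettes(name,"wrist")[:3]:
    c=cloud(s,d["mask"]);t=c[(c[:,2]>zt)&(c[:,2]<zt+25)]
    if len(t)>20: print(name,round(d["confidence"],2),np.round(d["bbox"]),len(t),cv2.minEnclosingCircle(t[:,:2].astype(np.float32)),np.round(t.mean(0),1))
p,R,o=pose(); print(p,np.round(R,3).tolist(),o["clock"])
E
python3 look.py w2 bush 158
```

```text
[643.62591935 -86.52177588 356.90338406]
bush 0.8 [244. 183. 323. 278.] 2692 ((645.3821411132812, -84.71708679199219), 14.164800643920898) [646.7 -84.9 164.2]
[643.8634358  -87.80259966 359.94547535] [[0.999, 0.034, -0.0], [0.034, -0.999, -0.0], [-0.0, 0.0, -1.0]] 3.7167
```

Call:
arm_command(steps=[[[0.002,-0.002,0.025],[0,0,0],1],[[0.002,-0.002,0.05],[0,0,0],1],[[0.002,-0.002,0.056],[0,0,0],1],[[0.002,-0.002,0.056],[0,0,0],0],[[0.002,-0.002,0.056],[0,0,0],0],[[0.002,-0.002,0.056],[0,0,0],0],[[0.002,-0.002,0.056],[0,0,0],0],[[0.002,-0.002,0.056],[0,0,0],0],[[0.002,-0.002,0.056],[0,0,0],0],[[0.002,-0.002,0.056],[0,0,0],0]], squeeze=50)

```text
clock: 4.55
tcp_pos: [646.8, -84.8, 305.8]
orientation: [0.001, 1.0, 0.018, 0.001]
wrist_force: [-0.6, -1.5, 6.7]
grip_width: 0.308
```

Call:
arm_command(steps=[[[0,0,-0.03],[0,0,0],0],[[0,0,-0.07],[0,0,0],0],[[0,0,-0.095],[0,0,0],0],[[-0.007,-0.017,-0.1],[0,0,0],0],[[-0.021,-0.05,-0.1],[0,0,0],0],[[-0.036,-0.085,-0.1],[0,0,0],0],[[-0.051,-0.12,-0.1],[0,0,0],0],[[-0.066,-0.155,-0.1],[0,0,0],0],[[-0.081,-0.19,-0.1],[0,0,0],0],[[-0.096,-0.225,-0.1],[0,0,0],0],[[-0.111,-0.26,-0.1],[0,0,0],0],[[-0.126,-0.295,-0.1],[0,0,0],0]])

```text
clock: 5.55
tcp_pos: [507.9, 207.9, 402.7]
orientation: [-0.0, 1.0, 0.018, -0.001]
wrist_force: [0.7, 0.2, -2.1]
grip_width: 0.307
```

Call:
arm_command(steps=[[[-0.015,-0.035,0],[0,0,0],0],[[-0.03,-0.07,0],[0,0,0],0],[[-0.045,-0.105,0.02],[0,0,0],0],[[-0.054,-0.125,0.05],[0,0,0],0],[[-0.054,-0.127,0.08],[0,0,0],0],[[-0.054,-0.127,0.1],[0,0,0],0],[[-0.054,-0.127,0.1],[0,0,0],0]])

```text
clock: 6.13
tcp_pos: [448.0, 330.9, 297.6]
orientation: [0.002, 1.0, 0.018, -0.005]
wrist_force: [-2.1, -0.4, -3.0]
grip_width: 0.307
```

```bash
cat > bin.py <<'E'
import sys
from h import *
n,name=sys.argv[1:3]
s=snap("wrist"); cv2.imwrite(f"pics/{n}.png",s["frame"])
for d in silhouettes(name,"wrist")[:2]:
    c=cloud(s,d["mask"]);t=c[(c[:,2]>48)&(c[:,2]<62)]
    if len(t)>20: print(round(d["confidence"],2),np.round(d["bbox"]),len(t),cv2.minAreaRect(t[:,:2].astype(np.float32)),np.round(np.percentile(t,[1,99],axis=0)))
for d in tip_of(name,"wrist")[:2]: print(round(d["confidence"],2),np.round(d["xy"]),np.round(at_z(s,*d["xy"],0)))
p,R,o=pose(); print(p,np.round(R,3).tolist(),o["clock"],o["grip_width"],o["wrist_force"])
E
python3 bin.py w3 bin_bronze
```

```text
0.92 [153.   0. 461. 289.] 6374 ((491.5382080078125, 328.0622253417969), (150.85935974121094, 165.97210693359375), 85.09507751464844) [[405. 248.  48.]
 [565. 407.  55.]]
0.89 [292. 121.] [500. 327.   0.]
[451.63948602 331.17110446 304.39152601] [[0.999, 0.035, 0.0], [0.035, -0.999, 0.0], [0.0, -0.0, -1.0]] 6.2833 0.30596375887827665 [ 0.59912775 -0.1294     -1.88533103]
```

View pics/w3.png

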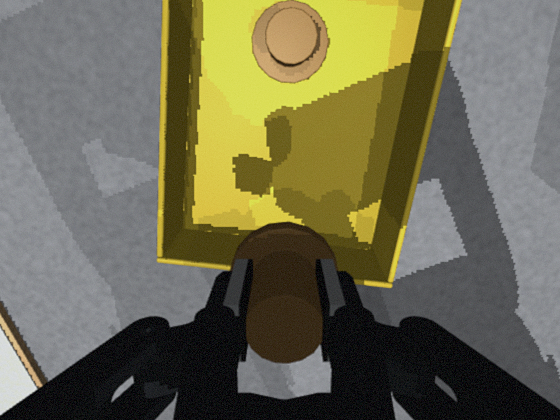

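The bush is held and hangs over the front (-x) half of the yellow bin. The spare bush is ahead at (290,38) with a clear gap. Lowering it.

Call:
arm_command(steps=[[[0.005,0,0.035],[0,0,0],0],[[0.005,0,0.07],[0,0,0],0],[[0.005,0,0.1],[0,0,0],0],[[0.005,0,0.112],[0,0,0],0],[[0.005,0,0.113],[0,0,0],0],[[0.005,0,0.113],[0,0,0],0.65],[[0.005,0,0.113],[0,0,0],0.65],[[0.005,0,0.113],[0,0,0],0.65],[[0.005,0,0.1],[0,0,0],0.65],[[0.005,0,0.06],[0,0,0],0.65],[[0.005,0,0.02],[0,0,0],0.65],[[0.005,0,-0.02],[0,0,0],0.65]])

```text
clock: 7.28
tcp_pos: [456.2, 331.2, 326.9]
orientation: [-0.0, 1.0, 0.018, 0.0]
wrist_force: [1.5, -0.2, 0.2]
grip_width: 0.648
```

Call:
arm_command(steps=[[[0.01,0.015,-0.03],[0,0,0],1],[[0.03,0.045,-0.045],[0,0,0],1],[[0.05,0.077,-0.045],[0,0,0],1],[[0.07,0.108,-0.045],[0,0,0],1],[[0.09,0.139,-0.045],[0,0,0],1],[[0.11,0.17,-0.045],[0,0,0],1],[[0.13,0.2,-0.045],[0,0,0],1],[[0.15,0.231,-0.045],[0,0,0],1],[[0.168,0.258,-0.04],[0,0,0],1],[[0.171,0.263,-0.035],[0,0,0],1],[[0.171,0.263,-0.035],[0,0,0],1],[[0.171,0.263,-0.035],[0,0,0],1]])

```text
clock: 8.28
tcp_pos: [636.3, 74.5, 359.5]
orientation: [-0.0, 1.0, 0.017, -0.0]
wrist_force: [-0.5, 0.7, -0.4]
grip_width: 1.002
```

```bash
python3 look.py w4 collar 155
python3 - <<'E'
from h import *
s=snap("top")
for d in silhouettes("bush","top"):
    c=cloud(s,d["mask"]); print(round(d["confidence"],2),np.round(d["bbox"]),np.round(np.percentile(c,[2,98],axis=0)).tolist())
E
```

```text
[636.28198488  74.5104508  359.51863598]
collar 0.91 [244. 190. 324. 285.] 3540 ((639.0249633789062, 76.71272277832031), 18.93514060974121) [640.5  76.8 163.3]
[636.0214244   75.70771116 359.69134081] [[0.999, 0.036, 0.001], [0.036, -0.999, 0.0], [0.001, -0.0, -1.0]] 8.3833
0.67 [157. 226. 170. 246.] [[433.0, 311.0, 9.0], [476.0, 346.0, 52.0]]
0.55 [313. 191. 328. 204.] [[556.0, -213.0, -2.0], [604.0, -169.0, 48.0]]
0.51 [315. 163. 327. 175.] [[649.0, -221.0, 4.0], [693.0, -178.0, 50.0]]
0.46 [269. 130. 280. 147.] [[757.0, -57.0, 5.0], [791.0, -16.0, 50.0]]
```

The bush is in the yellow bin, spanning x 433–476 and y 311–346. The collar's centre is 3 mm ahead of the gripper, so I'll take it.

Call:
arm_command(steps=[[[0.003,-0.001,0.025],[0,0,0],1],[[0.003,-0.001,0.05],[0,0,0],1],[[0.003,-0.001,0.057],[0,0,0],1],[[0.003,-0.001,0.057],[0,0,0],0],[[0.003,-0.001,0.057],[0,0,0],0],[[0.003,-0.001,0.057],[0,0,0],0],[[0.003,-0.001,0.057],[0,0,0],0],[[0.003,-0.001,0.057],[0,0,0],0],[[0.003,-0.001,0.057],[0,0,0],0],[[0.003,-0.001,0.03],[0,0,0],0],[[0.003,-0.001,-0.01],[0,0,0],0],[[0.003,-0.001,-0.04],[0,0,0],0]])

```text
clock: 9.48
tcp_pos: [639.4, 75.5, 400.3]
orientation: [-0.0, 1.0, 0.017, -0.0]
wrist_force: [1.1, -0.0, -0.8]
grip_width: 0.432
```

Call:
arm_command(steps=[[[-0.008,0.016,0],[0,0,0],0],[[-0.023,0.046,0],[0,0,-2],0],[[-0.041,0.081,0],[0,0,-4],0],[[-0.059,0.116,0],[0,0,-6],0],[[-0.077,0.151,0],[0,0,-8],0],[[-0.095,0.186,0],[0,0,-8],0],[[-0.112,0.221,0],[0,0,-8],0],[[-0.13,0.256,0],[0,0,-8],0],[[-0.148,0.291,0],[0,0,-8],0],[[-0.165,0.326,0],[0,0,-8],0],[[-0.183,0.361,0],[0,0,-8],0],[[-0.2,0.395,0],[0,0,-8],0]])

```text
clock: 10.48
tcp_pos: [452.2, -327.8, 398.7]
orientation: [-0.0, 0.996, 0.087, 0.0]
wrist_force: [0.6, -1.2, -2.9]
grip_width: 0.432
```

Call:
arm_command(steps=[[[-0.01,0.025,0.02],[0,0,0],0],[[-0.013,0.036,0.05],[0,0,0],0],[[-0.013,0.036,0.08],[0,0,0],0],[[-0.013,0.036,0.1],[0,0,0],0],[[-0.013,0.036,0.1],[0,0,0],0]])

```text
clock: 10.9
tcp_pos: [445.2, -362.7, 293.2]
orientation: [-0.004, 0.996, 0.087, -0.003]
wrist_force: [-0.9, 1.7, -3.0]
grip_width: 0.43
```

```bash
python3 bin.py w5 bin_steel
```

```text
0.83 [131.   0. 428. 304.] 6081 ((475.7450866699219, -350.9472351074219), (172.29550170898438, 150.62632751464844), 9.723956108093262) [[ 382. -435.   48.]
 [ 570. -266.   55.]]
0.73 [282. 143.] [ 482. -351.    0.]
0.35 [286. 271.] [ 385. -371.    0.]
[ 447.44985267 -364.25351108  299.88972346] [[0.985, 0.174, 0.001], [0.174, -0.985, -0.001], [0.001, 0.001, -1.0]] 11.05 0.4294108634987425 [ 0.33626445 -0.17466774 -2.73304664]
```

View pics/w5.png

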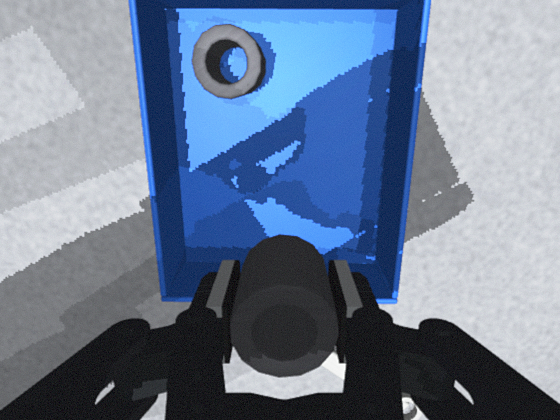

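The collar hangs over the front half of the blue bin, aligned with it. The spare collar is at (230,60), clear. Lowering.

Call:
arm_command(steps=[[[-0.01,-0.004,0.035],[0,0,0],0],[[-0.01,-0.004,0.07],[0,0,0],0],[[-0.01,-0.004,0.1],[0,0,0],0],[[-0.01,-0.004,0.111],[0,0,0],0],[[-0.01,-0.004,0.111],[0,0,0],0],[[-0.01,-0.004,0.111],[0,0,0],0.65],[[-0.01,-0.004,0.111],[0,0,0],0.65],[[-0.01,-0.004,0.111],[0,0,0],0.65],[[-0.01,-0.004,0.09],[0,0,0],0.65],[[-0.01,-0.004,0.05],[0,0,0],0.65],[[-0.01,-0.004,0.01],[0,0,0],0.65],[[-0.01,-0.004,-0.03],[0,0,0],0.65]])

```text
clock: 12.05
tcp_pos: [436.5, -361.7, 331.4]
orientation: [0.0, 0.996, 0.087, 0.0]
wrist_force: [0.0, -1.2, 0.3]
grip_width: 0.651
```

Call:
arm_command(steps=[[[0.005,-0.01,-0.03],[0,0,-4],0.5],[[0.02,-0.04,-0.055],[0,0,-11],0.5],[[0.036,-0.073,-0.06],[0,0,-18],0.5],[[0.053,-0.107,-0.06],[0,0,-25],0.5],[[0.07,-0.14,-0.06],[0,0,-32],0.5],[[0.087,-0.173,-0.06],[0,0,-39],0.5],[[0.104,-0.207,-0.06],[0,0,-46],0.5],[[0.121,-0.24,-0.06],[0,0,-53],0.5],[[0.138,-0.273,-0.06],[0,0,-60],0.5],[[0.155,-0.307,-0.06],[0,0,-67],0.5],[[0.165,-0.328,-0.055],[0,0,-74],0.5],[[0.169,-0.334,-0.045],[0,0,-81],0.5]])

```text
clock: 13.05
tcp_pos: [545.9, 0.1, 376.4]
orientation: [0.002, 0.697, 0.717, 0.002]
wrist_force: [-0.8, -0.4, -0.3]
grip_width: 0.496
```

Call:
arm_command(steps=[[[0,0,0],[0,0,-1],0.5],[[0,0,0],[0,0,-1],0.5]])

```text
clock: 13.22
tcp_pos: [544.8, -3.1, 374.3]
orientation: [0.0, 0.695, 0.719, -0.0]
wrist_force: [0.3, 0.1, 0.4]
grip_width: 0.498
```

Run:
```python
from h import *
s=snap("wrist"); cv2.imwrite("pics/w6.png",s["frame"])
for k,z in [("lid_handle",160.5),("latch_knob",134)]:
    for d in tip_of(k,"wrist")[:2]: print(k,round(d["confidence"],2),np.round(d["xy"]),np.round(at_z(s,*d["xy"],z),1))
c=cloud(s,np.ones_like(s["depth"],bool)); t=c[(c[:,2]>158)&(c[:,2]<172)&(abs(c[:,0]-545)<25)&(abs(c[:,1])<75)]
print(len(t),cv2.minAreaRect(t[:,:2].astype(np.float32)),np.percentile(t,[2,50,98],axis=0).round(1))
print(cv2.fitLine(t[:,:2].astype(np.float32),cv2.DIST_L2,0,.01,.01).ravel())
p,R,o=pose(); print(p,np.round(R,3).tolist(),o["clock"],o["wrist_force"],o["joint_pos"].round(2))
s=snap("top")
for d in silhouettes("collar","top"):
    c=cloud(s,d["mask"]); print(round(d["confidence"],2),np.round(d["bbox"]),np.round(np.percentile(c,[2,98],axis=0)).tolist())
```

```text
lid_handle 0.7 [288. 246.] [547.6  -4.7 160.5]
latch_knob 0.96 [181. 251.] [483.4 -22.2 134. ]
4511 ((545.4725341796875, -4.630424499511719), (12.048234939575195, 110.67630004882812), 2.0579776763916016) [[538.8 -56.1 159.9]
 [545.3   3.3 164.5]
 [551.9  49.6 166.3]]
[ 3.6599286e-02 -9.9933004e-01  5.4526874e+02  8.2450795e-01]
[544.96189337  -4.50047042 374.66674604] [[-0.031, 1.0, 0.001], [1.0, 0.031, -0.001], [-0.001, 0.001, -1.0]] 13.3667 [ 0.43423282 -0.02193298 -0.65260308] [-0.23  0.14  1.71 -0.    1.28 -0.26]
0.52 [368. 234. 383. 244.] [[417.0, -377.0, 6.0], [449.0, -343.0, 52.0]]
0.48 [132. 192. 192. 252.] [[410.0, 248.0, -1.0], [586.0, 404.0, 57.0]]
0.41 [370. 260. 419. 290.] [[265.0, -492.0, 1.0], [359.0, -355.0, 12.0]]
```

View pics/w6.png

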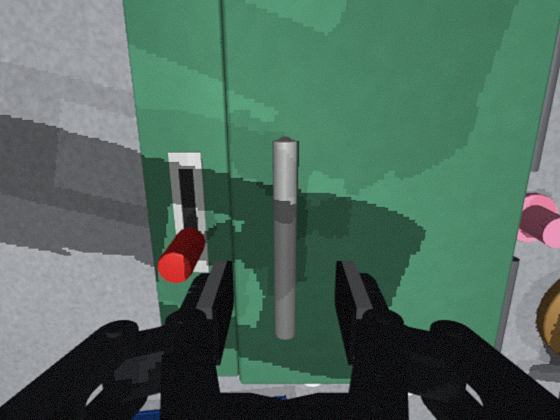

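The bar handle is centred between the fingers (column 286, rows 140–335). The knob (182,255) is clear of the left finger and sits at the lower, -y end of its slot. The collar is in the blue bin. Grasping the bar.

Call:
arm_command(steps=[[[0,0,0.025],[0,0,0],0.5],[[0,0,0.05],[0,0,0],0.5],[[0,0,0.058],[0,0,0],0.5],[[0,0,0.058],[0,0,0],0],[[0,0,0.058],[0,0,0],0],[[0,0,0.058],[0,0,0],0],[[0,0,0.058],[0,0,0],0],[[0,0,0.058],[0,0,0],0],[[0,0,0.058],[0,0,0],0],[[0,0,0.058],[0,0,0],0]], squeeze=50)

```text
clock: 14.3
tcp_pos: [545.2, -3.8, 317.0]
orientation: [0.001, 0.695, 0.719, 0.0]
wrist_force: [-3.9, -2.3, 5.8]
grip_width: 0.12
```

Call:
arm_command(steps=[[[0,0,-0.002],[0,0,0],0],[[0,0,-0.004],[0,0,0],0],[[0,0,-0.006],[0,0,0],0],[[0,0,-0.006],[0,0,0],0]])

```text
clock: 14.63
tcp_pos: [546.1, -3.8, 322.2]
orientation: [0.002, 0.695, 0.719, 0.002]
wrist_force: [9.2, -3.4, -7.2]
grip_width: 0.122
```

Call:
arm_command(steps=[[[0,0,-0.001],[0,0,0],0],[[0,0,-0.003],[0,0,0],0],[[0,0,-0.004],[0,0,0],0],[[0,0,-0.004],[0,0,0],0]])

```text
clock: 14.97
tcp_pos: [546.6, -3.8, 324.4]
orientation: [0.003, 0.695, 0.719, 0.002]
wrist_force: [17.7, -3.2, -20.0]
grip_width: 0.121
```

Call:
arm_command(steps=[[[0,0.001,0],[0,0,0],0],[[0,0.003,0],[0,0,0],0],[[0,0.003,0],[0,0,0],0]])

```text
clock: 15.22
tcp_pos: [547.9, -3.8, 324.2]
orientation: [-0.0, 0.695, 0.719, -0.001]
wrist_force: [3.7, -5.0, -11.4]
grip_width: 0.12
```

Call:
arm_command(steps=[[[0,0,-0.001],[0,0,0],0],[[0,0.001,-0.003],[0,0,0],0],[[0,0.001,-0.003],[0,0,0],0]])

```text
clock: 15.47
tcp_pos: [548.3, -3.8, 324.8]
orientation: [-0.001, 0.695, 0.719, -0.001]
wrist_force: [9.8, -6.1, -26.0]
grip_width: 0.119
```

The pull reached 26 N and the lid stopped dead at about 0.05 rad (8 mm up), so it's caught. I'll lower it, let go and go over to the knob.

Call:
arm_command(steps=[[[0,-0.001,0.004],[0,0,0],0],[[0,-0.002,0.008],[0,0,0],0],[[0,-0.004,0.013],[0,0,0],0],[[0,-0.004,0.013],[0,0,0],0],[[0,-0.004,0.013],[0,0,0],0.5],[[0,-0.004,0.013],[0,0,0],0.5],[[0,-0.004,0.013],[0,0,0],0.5],[[0,-0.004,0.013],[0,0,0],0.5],[[0,-0.004,-0.015],[0,0,0],0.5],[[0,-0.004,-0.045],[0,0,0],0.5],[[-0.01,-0.034,-0.045],[0,0,0],0.5],[[-0.018,-0.066,-0.045],[0,0,0],0.5]])

```text
clock: 16.47
tcp_pos: [484.5, -23.9, 376.1]
orientation: [0.002, 0.694, 0.72, 0.001]
wrist_force: [-1.0, -0.7, -0.5]
grip_width: 0.498
```

Call:
arm_command(steps=[[[0,0,0],[0,0,0],0.5],[[0,0,0],[0,0,0],0.5]])

```text
clock: 16.63
tcp_pos: [482.5, -23.6, 373.8]
orientation: [0.0, 0.695, 0.719, 0.0]
wrist_force: [0.5, 1.5, 1.0]
grip_width: 0.496
```

```bash
cat > knob.py <<'E'
from h import *
import sys
s=snap("wrist"); cv2.imwrite(f"pics/{sys.argv[1]}.png",s["frame"]); h=cv2.cvtColor(s["frame"],cv2.COLOR_BGR2HSV)
m=((h[...,0]<8)|(h[...,0]>172))&(h[...,1]>130); c=cloud(s,m); t=c[(c[:,2]>146)&(c[:,2]<162)]
if len(t)>5: print("knob top",len(t),cv2.minEnclosingCircle(t[:,:2].astype(np.float32)),t.mean(0).round(1))
for d in tip_of("latch_knob","wrist")[:2]: print(round(d["confidence"],2),np.round(d["xy"]),np.round(at_z(s,*d["xy"],134),1))
c=cloud(s,np.ones_like(m)); t=c[(c[:,2]>158)&(c[:,2]<172)&(abs(c[:,0]-545)<12)&(abs(c[:,1])<75)]
if len(t)>20: print("bar",cv2.minAreaRect(t[:,:2].astype(np.float32)),t[:,2].max())
p,R,o=pose(); print(p,np.round(R,3).tolist(),o["clock"],o["wrist_force"],o["grip_width"])
E
python3 knob.py w7
```

```text
knob top 1018 ((484.29327392578125, -23.313583374023438), 9.878986358642578) [484.1 -22.2 152.5]
0.97 [283. 223.] [482.5 -21.9 134. ]
bar ((544.8658447265625, -4.638195037841797), (12.158605575561523, 110.10040283203125), 1.9312338829040527) 167.67522274575032
[484.03190139 -23.65605901 374.18455599] [[-0.035, 0.999, 0.002], [0.999, 0.035, -0.0], [-0.0, 0.002, -1.0]] 16.7333 [ 0.13674604 -0.29604825 -0.44583885] 0.4985573706389947
```

Call:
arm_command(steps=[[[0,0,0.035],[0,0,0],0.5],[[0,0,0.07],[0,0,0],0.5],[[0,0,0.077],[0,0,0],0.5],[[0,0,0.077],[0,0,0],0.5],[[0,0,0.077],[0,0,0],0],[[0,0,0.077],[0,0,0],0],[[0,0,0.077],[0,0,0],0],[[0,0,0.077],[0,0,0],0],[[0,0,0.077],[0,0,0],0],[[0,0,0.077],[0,0,0],0]], squeeze=40)

```text
clock: 17.57
tcp_pos: [484.0, -23.8, 298.6]
orientation: [0.001, 0.694, 0.72, 0.0]
wrist_force: [-6.1, 0.1, 6.5]
grip_width: 0.219
```

Call:
arm_command(steps=[[[0.005,0,0],[0,0,0],0],[[0.012,0,0],[0,0,0],0],[[0.019,0,0],[0,0,0],0],[[0.026,0,0],[0,0,0],0],[[0.033,0,0],[0,0,0],0],[[0.038,0,0],[0,0,0],0],[[0.041,0,0],[0,0,0],0],[[0.041,0,0],[0,0,0],0]])

```text
clock: 18.23
tcp_pos: [482.6, 14.9, 298.6]
orientation: [0.003, 0.694, 0.72, -0.003]
wrist_force: [-6.6, -18.2, 3.6]
grip_width: 0.22
```

Call:
arm_command(steps=[[[-0.001,0,0],[0,0,0],0],[[-0.001,0,0],[0,0,0],0.5],[[-0.001,0,0],[0,0,0],0.5],[[-0.001,0,0],[0,0,0],0.5],[[-0.001,0,-0.03],[0,0,0],0.5],[[-0.001,0,-0.07],[0,0,0],0.5],[[-0.001,0,-0.077],[0,0,0],0.5],[[-0.01,0.03,-0.077],[0,0,0],0.5],[[-0.023,0.061,-0.077],[0,0,0],0.5],[[-0.023,0.061,-0.077],[0,0,0],0.5],[[-0.023,0.061,-0.077],[0,0,0],0.5]])

```text
clock: 19.15
tcp_pos: [545.0, -3.8, 373.6]
orientation: [0.0, 0.695, 0.719, 0.0]
wrist_force: [-0.5, -0.2, -0.2]
grip_width: 0.502
```

```bash
python3 knob.py w8
```

```text
knob top 1123 ((483.1557922363281, 13.515264511108398), 9.93850326538086) [483.9  14.6 152.4]
0.67 [176. 196.] [482.5  12.4 134. ]
bar ((545.4170532226562, -4.563632965087891), (12.061029434204102, 110.58856964111328), 2.0853922367095947) 167.62362038849105
[543.53323705  -3.16274093 373.43531387] [[-0.035, 0.999, -0.001], [0.999, 0.035, 0.0], [0.001, -0.001, -1.0]] 19.25 [-0.96385597  0.74058991 -0.72590425] 0.4996105797724216
```

The knob is now at the +y end of its slot (y from -23 to about +14). Regrasping the handle and test-lifting.

Call:
arm_command(steps=[[[0,0.001,0.03],[0,0,0],0.5],[[0,0.001,0.055],[0,0,0],0.5],[[0,0.001,0.057],[0,0,0],0.5],[[0,0.001,0.057],[0,0,0],0],[[0,0.001,0.057],[0,0,0],0],[[0,0.001,0.057],[0,0,0],0],[[0,0.001,0.057],[0,0,0],0],[[0,0.001,0.057],[0,0,0],0],[[0,0.001,0.057],[0,0,0],0]], squeeze=50)

```text
clock: 20.0
tcp_pos: [545.1, -3.4, 318.6]
orientation: [0.001, 0.695, 0.719, 0.0]
wrist_force: [-5.0, 1.0, 5.8]
grip_width: 0.119
```

Call:
arm_command(steps=[[[0,0.001,-0.003],[0,0,0],0],[[0,0.002,-0.006],[0,0,0],0],[[0,0.003,-0.009],[0,0,0],0],[[0,0.005,-0.013],[0,0,0],0],[[0,0.005,-0.013],[0,0,0],0]])

```text
clock: 20.42
tcp_pos: [549.7, -3.3, 329.8]
orientation: [-0.001, 0.695, 0.719, -0.001]
wrist_force: [-3.2, -0.8, -4.1]
grip_width: 0.12
```

It's free now: the lid rises past 0.07 rad with about 4 N. Swinging it up along the arc.

Call:
arm_command(steps=[[[0,0.006,-0.0125],[0,0,0],0],[[0,0.013,-0.0245],[0,0,0],0],[[0,0.021,-0.0355],[0,0,0],0],[[0,0.0295,-0.046],[0,0,0],0],[[0,0.0395,-0.0555],[0,0,0],0],[[0,0.05,-0.0645],[0,0,0],0]])

```text
clock: 20.92
tcp_pos: [597.9, -1.5, 395.8]
orientation: [-0.003, 0.694, 0.72, -0.004]
wrist_force: [-21.6, -0.4, 14.4]
grip_width: 0.123
```

Call:
arm_command(steps=[[[0,0.0115,-0.008],[0,0,0],0],[[0,0.023,-0.0145],[0,0,0],0],[[0,0.0355,-0.0205],[0,0,0],0],[[0,0.0485,-0.025],[0,0,0],0],[[0,0.0585,-0.028],[0,0,0],0],[[0,0.062,-0.0285],[0,0,0],0],[[0,0.062,-0.0285],[0,0,0],0],[[0,0.062,-0.0285],[0,0,0],0],[[0,0.062,-0.0285],[0,0,0],0]])

```text
clock: 21.67
tcp_pos: [662.6, 0.8, 426.7]
orientation: [0.002, 0.694, 0.72, 0.002]
wrist_force: [-4.0, 0.9, 8.9]
grip_width: 0.117
```

Run:
```python
from h import *
s=snap("side"); cv2.imwrite("pics/end.png",cv2.resize(s["frame"][120:400,120:400],None,fx=2,fy=2,interpolation=cv2.INTER_CUBIC))
for d in silhouettes("lid","side")[:1]:
    c=cloud(s,d["mask"]); print("lid",round(d["confidence"],2),np.round(np.percentile(c,[2,98],axis=0)).tolist())
t=snap("top")
for cam,q in (("side",s),("top",t)):
  for k in("bush","collar"):
    for d in silhouettes(k,cam):
        c=cloud(q,d["mask"]); print(cam,k,round(d["confidence"],2),np.round(np.percentile(c,[2,98],axis=0)).tolist())
p,R,o=pose(); print(p,o["clock"],o["wrist_force"],o["grip_width"],abs(o["dq"]).max())
dx=p[0]-545.2;print("angle from handle",np.degrees(np.arctan2(p[2]-316.5+48,150-dx))-17.745)
```

```text
lid 0.69 [[554.0, -133.0, 125.0], [698.0, 112.0, 275.0]]
side bush 0.88 [[557.0, -217.0, -1.0], [598.0, -168.0, 46.0]]
side bush 0.56 [[651.0, -224.0, 2.0], [692.0, -189.0, 46.0]]
side bush 0.54 [[758.0, -60.0, -0.0], [799.0, -22.0, 46.0]]
side collar 0.79 [[418.0, -382.0, 8.0], [453.0, -349.0, 51.0]]
side collar 0.31 [[264.0, -509.0, -1.0], [359.0, -353.0, 10.0]]
top bush 0.69 [[557.0, -212.0, -0.0], [598.0, -168.0, 49.0]]
top bush 0.67 [[430.0, 310.0, 5.0], [476.0, 347.0, 53.0]]
top bush 0.57 [[648.0, -225.0, -1.0], [687.0, -178.0, 49.0]]
top bush 0.49 [[409.0, 248.0, -1.0], [586.0, 404.0, 56.0]]
top collar 0.56 [[420.0, -374.0, 4.0], [450.0, -343.0, 53.0]]
[662.47625274   0.81403782 426.62333686] 22.0167 [-4.71142034  1.04763435  9.80872244] 0.11189299443669641 0.001852639537218208
angle from handle 60.56265156749926
```

View pics/end.png

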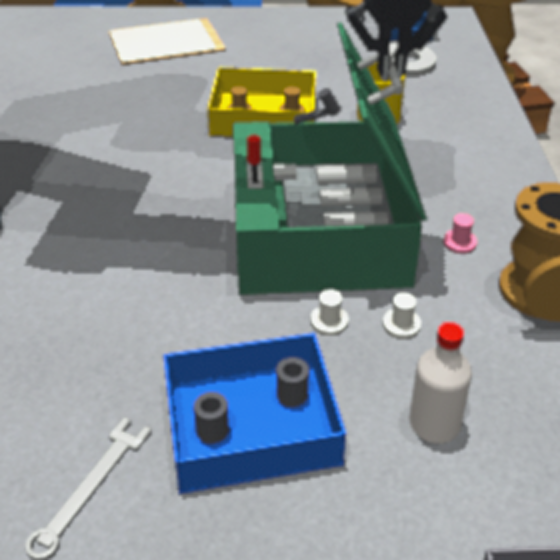

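The lid stands at about 60° in the fingers, with two bushes in the yellow bin at (240,95) and (292,97) and two collars in the blue bin at (212,415) and (292,380). The mug, bottle and wrench haven't moved. The grip reading has fallen slightly, so I'll check that it holds before handing in.

Call:
arm_command(steps=[[[0,0,0],[0,0,0],0],[[0,0,0],[0,0,0],0],[[0,0,0],[0,0,0],0],[[0,0,0],[0,0,0],0],[[0,0,0],[0,0,0],0],[[0,0,0],[0,0,0],0],[[0,0,0],[0,0,0],0],[[0,0,0],[0,0,0],0],[[0,0,0],[0,0,0],0],[[0,0,0],[0,0,0],0]])

```text
clock: 22.85
tcp_pos: [662.5, 0.8, 426.6]
orientation: [0.002, 0.694, 0.72, 0.002]
wrist_force: [-3.5, 1.0, 9.6]
grip_width: 0.116
```

Pose, grip and force are steady, so I'm handing in.

```bash
python3 -c "
from h import *
print(env.job_done()); p,R,o=pose(); print(p,o['clock'],o['grip_width'],o['wrist_force'])"
```

```text
the job is handed in; nothing more can be done
None
the job is handed in; nothing more can be done
```

The job is done and handed in at about 23 s of the 72 s allowed; the hand-in gives no verdict.

- **Fittings:** The bronze bush stands in the front half of the yellow bin and the steel collar in the front half of the blue bin. Both showed there in the last pictures.
- **Tug:** With the knob untouched, the lid stopped dead about 8 mm up (roughly 0.05 rad) under a 26 N pull, so it was caught. I lowered it, then slid the red knob about 37 mm to the +y end.
- **Lid:** After that it rose with about 4 N. I worked out about 60° (1.06 rad) from the handle position. In the last second before hand-in the pose, force and grip were steady.
- **Left alone:** The mug, bottle and wrench look unmoved in the final picture, but I did not measure them again.

Two readings were slightly off. The grip wandered between 0.112 and 0.119 of its opening while holding. The wrist shows a steady load of about 10 N in the hold, more than the lid's own weight needs. The networks gave some low-confidence false hits for the bush and collar, which I ruled out from the pictures. My reading of the state after hand-in was refused, so the last check is from just before it.

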